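# Seat the sample puck and hold the cover over its screw holes

## Task

Put the brown sample puck into the round recess of the metal holder block and press it fully home, flush with the top of the block. Then pick up the channel-shaped cover and hold it hovering level about 1 cm above the block, not touching it, the right way round so that its three holes stand straight above the block's three threaded holes, ready for the screws. Finish there, still holding the cover in the gripper; leave the other things on the bench where they are.

Things in the scene. Friction and masses are not known exactly. Their poses are not given: they have to be found in the camera images.
- holder: sample holder, a rectangular bare-aluminium block on a dark steel base, fixed to the bench, 96 (x) x 60 (y) x 30 (z) mm. Origin at the centre of its underside, z up, x along its length. Round recess in the middle of its top; three threaded holes: a pair side by side near its +x end, a single one near its -x end
- recess (a point): centre of the mouth of the holder's round recess, level with the block's top (30 mm above the bench). The recess is 43 mm across and 22 mm deep. In it a steel ejector pad stands raised and stays where it is left: a puck set on it stands 7 to 10 mm proud until it is pressed down with a little over 3 N
- pad (a joint): how far the ejector pad is pressed down, m: 0 = its top 10 mm above the recess floor, 0.010 = fully down (puck flush). Starts between 0 and 0.003; held by friction of 3 N, no spring
- thread0 (a point): mouth of the threaded hole of the pair near the holder's +x end, on its +y side: at (36, 14, 30) mm in the holder's frame; hole 7 mm across
- thread1 (a point): mouth of the other threaded hole of the pair, at (36, -14, 30) mm in the holder's frame
- thread2 (a point): mouth of the single threaded hole near the holder's -x end, at (-36, 0, 30) mm in the holder's frame
- puck: sample puck, brown cast-resin cylinder 40 mm across and 22 mm tall, about 60 g, standing flat on the bench; origin at the centre of its underside, z up
- cover: cover, a bare-aluminium channel 92 (x) x 52 (y) mm, about 140 g, flat on the bench, long edges turned up: floor 5 mm thick, edges 16 mm tall over all, their outer faces parallel to x and 52 mm apart (grip across them from above at mid-length). 30 mm window in the middle, 9 mm holes: a pair near +x, one near -x. Origin at the centre of the underside, z up. Its x must point as the holder's x
- hole0 (a point): underside end of the cover's hole of the pair near its +x end, +y side: at (36, 14, 0) mm in the cover's frame; belongs over thread0
- hole1 (a point): underside end of the other hole of the pair, at (36, -14, 0) mm in the cover's frame; belongs over thread1
- hole2 (a point): underside end of the single hole near the cover's -x end, at (-36, 0, 0) mm in the cover's frame; belongs over thread2
- blank_flange: bystander: pale metal disc 40 mm across, 10 mm tall, stepped top; stays where it is
- lab_timer: bystander: white bench timer 56 x 64 x 18 mm; stays where it is
- brass_weight: bystander: brass weight with a knob, 31 mm across, 47 mm tall; stays where it is
Not all that is in view belongs to the job. Leave any blue or pink look-alike of the puck alone.

How it is judged (in metres and radians):
On the way, in this order (a step that is already met when the one before it is completed fails the run):
1. the puck sits upright in the recess, flush with the top of the block (horizontal distance between puck and holder below 0.004 m and z of puck in the frame of holder below 0.0095 m and angle between puck's own z axis and vertical below 0.06 rad), for 0.2 s.
2. the cover is lifted off the bench in the gripper (height (world z) of cover above 0.02 m and contact force between the fingers and cover above 1 N), for 0.2 s.
At the end, for the whole second after the job is handed in: The puck is in the recess, flush with the block to within 1.5 mm and upright; the cover is held by the fingers, at rest, touching neither block nor puck, level within 5 degrees, with each of its three holes within 4 mm (seen from above) of its threaded hole and 3 to 20 mm above the block's top (all of step 1 and horizontal distance between hole0 and thread0 below 0.004 m and horizontal distance between hole1 and thread1 below 0.004 m and horizontal distance between hole2 and thread2 below 0.004 m and z of hole0 in the frame of thread0 between 0.003 and 0.02 m and z of hole1 in the frame of thread1 between 0.003 and 0.02 m and z of hole2 in the frame of thread2 between 0.003 and 0.02 m and angle between cover's own z axis and vertical below 0.09 rad and contact force between cover and holder below 0.1 N and contact force between cover and puck below 0.1 N and contact force between the fingers and cover above 1 N and linear speed of cover below 0.02 m/s); the arm keeps its last pose, push and grip.
It fails at once if a bystander (flange, timer or weight) is moved by more than 30 mm (distance of any of blank_flange, lab_timer, brass_weight from where it was at the start of the episode above 0.03 m).
It also fails if it takes over 56 s, if anything falls off the work surface, if the arm or the gripper's body presses on something with over 40 N, if the wrist force passes 120 N, or if a joint passes its speed limit or range.

## Robot

A 6-joint arm with a two-finger parallel gripper is mounted at the origin on a cart in front of the work surface, level with it; the furniture and walls round the work are solid. World frame = base frame: x ahead of the robot, y to its left, z up, the work surface at z = 0. Lengths are in mm, angles in rad, forces in N, time in s.
With the tool pointing down it reaches from about 350 to 775 mm from the base axis. Payload 7.3 kg.
Tool frame: the origin (TCP) lies at the very end of the fingers, on their centre line; the grasp point (between the pads) lies 19 mm behind it; z points along the fingers, x is the direction in which the jaws open and shut, and the axes are right-handed (so a half turn about z gives the same grasp; the last joint's range is limited). The gripper opens to 92 mm and grips with 3 to 60 N. Pads are 19 mm wide; open, the fingers measure 130 mm over their backs; the gripper's body (75 mm by 190 mm) begins 47 mm behind the grasp point.
Start: joints at [-1.247, 0.342, 1.524, -0, 1.275, -0.146], TCP at [237.696, -468.13, 226.741] pointing down, gripper open.
Joint ranges: [-2.53, 2.53], [-0.77, 2.02], [0.04, 2.7], [-1, 4.14], [0.28, 2.66], [-3.11, 3.11]. Speed limits (rad/s): [2.57, 2.57, 3.14, 3.14, 3.14, 3.14].

## Interface

Orientations are given as a unit quaternion [w, x, y, z].
In Python, from cell import env gives the robot as it stands.
- The arm moves only by the tool drive_tool, never from a script. Its argument "increments" is text: rows parted by semicolons, each of 7 numbers parted by spaces: the shift along the world's x, y, z in m, then the turn, a rotation vector about the world's x, y, z in degrees, then the finger opening in m, from 0 to 0.0918. A call has 1 to 8 rows; each row is the pose to reach, as a shift and turn from the pose commanded when the call began; what a row does not reach only later rows make up. A row lasts 1/12 s, in which the tool goes at most 41.7 mm and 7.16 degrees, less where a joint would pass 70% of its speed; a pose out of reach is approached as far as the arm can. A call with a gripper value outside its range is refused whole. The fingers move at their own pace and stop on an object; "force" is the grip in N (left out, the last holds). Time passes only in rows, so rows that repeat a pose let the fingers close. It gives the time, the measured TCP pose, the force and the opening at its end, in the units of the state.
- env.read_state(): the state, without advancing time (a new reading comes with each control period).
- env.snapshot(name): name is "scene" or "top" or "wrist"; returns the picture (400x640x3 uint8, blue, green, red); there is no depth.
- env.camera_params(name): a dict with "intrinsics" (3x3 intrinsics, pixels), "cam_to_world" (4x4, takes a point from camera to world coordinates). Camera axes: x right, y down, z forward; pixel columns grow to the right and rows downward; lengths in mm; the calibration is good to about 2 mm. A picture is of the moment at which its call begins: read the wrist's pose just before it. camera_params takes no time and is no camera call; for the wrist camera it gives the pose at the moment of the call.
- env.finish_job(): hands the job in, once; it reports no verdict.
The state is a dict: "time_s": time; "joint_pos": joint angles; "joint_velocities": joint speeds; "tau": joint torques, N m; "position": TCP position; "orientation": TCP orientation; "ft_force": force on the tool from outside, world axes, zero at the start; "wrist_torque": the same for the moment, N m; "finger_gap": finger opening in mm.
Only numpy, scipy, OpenCV 4.12 (cv2) and the standard library are available. Lean on these libraries where they do the work, as an engineer would, in place of code of your own. Each camera call takes 0.05 s, during which the arm holds its last target.

## Working session

There is one attempt and no reset: what is moved stays moved. The work goes in short steps, Python scripts to look and compute and a tool call to move; the robot and the scene stay as the last step left them, time stands still between calls to the robot, and variables do not carry over. Pictures are saved under pics/ and viewed, and the job is handed in when it is done.

Besides the shell and the picture viewer there is one more tool, called as name(argument=value, ...) on one line, values as JSON. drive_tool: Moves the arm, as the interface text tells. Its arguments: {"type":"object","properties":{"increments":{"type":"string"},"force":{"type":"number"}},"required":["increments"]}

```bash
mkdir -p pics; ls
python3 - <<'E'
from cell import env
import cv2
print(env.read_state())
for n in ["scene","top","wrist"]:
    cv2.imwrite(f"pics/{n}0.png",env.snapshot(n)); p=env.camera_params(n); print(n,p)
E
```

```text
pics
{'time_s': 0.0, 'joint_pos': array([-1.24701005e+00,  3.42729849e-01,  1.52500205e+00,  1.33609709e-05,
        1.27539484e+00, -1.45969509e-01]), 'joint_velocities': array([-2.00014870e-03, -8.52988544e-05, -6.18946077e-04, -3.34746063e-04,
        5.92579858e-04,  3.50870204e-04]), 'tau': array([ 4.54001420e-04, -4.31236982e+01, -2.44220191e+01,  7.16251647e-02,
        5.60610322e-02, -1.18129392e-04]), 'position': array([ 237.56053798, -467.73013271,  226.04648644]), 'orientation': array([-4.96983107e-04,  8.52251196e-01, -5.23132211e-01, -5.84300237e-04]), 'ft_force': array([-0.29757207, -0.19870739, -0.1785367 ]), 'wrist_torque': array([ 0.0180002 ,  0.00745218, -0.00350923]), 'finger_gap': 91.89424992167821}
scene {'intrinsics': array([[449.0351792 ,   0.        , 313.12032609],
       [  0.        , 449.0351792 , 189.81791285],
       [  0.        ,   0.        ,   1.        ]]), 'cam_to_world': array([[-4.56123265e-01, -4.72735360e-01,  7.53971383e-01,
        -2.19229929e+02],
       [-8.89914771e-01,  2.40577279e-01, -3.87523255e-01,
         7.27471426e+02],
       [
[... 529 characters left out ...]
  [-6.38676450e-03, -3.59138593e-02, -9.99334481e-01,
         8.88649305e+02],
       [ 0.00000000e+00,  0.00000000e+00,  0.00000000e+00,
         1.00000000e+00]])}
wrist {'intrinsics': array([[332.30112115,   0.        , 317.89839536],
       [  0.        , 332.30112115, 201.34623755],
       [  0.        ,   0.        ,   1.        ]]), 'cam_to_world': array([[ 4.51940559e-01, -8.58240561e-01, -2.43254744e-01,
         3.02756705e+02],
       [-8.92048054e-01, -4.34821599e-01, -1.23208956e-01,
        -4.35395378e+02],
       [-2.94934512e-05,  2.72678046e-01, -9.62105339e-01,
         3.84619410e+02],
       [ 0.00000000e+00,  0.00000000e+00,  0.00000000e+00,
         1.00000000e+00]])}
```

View pics/top0.png

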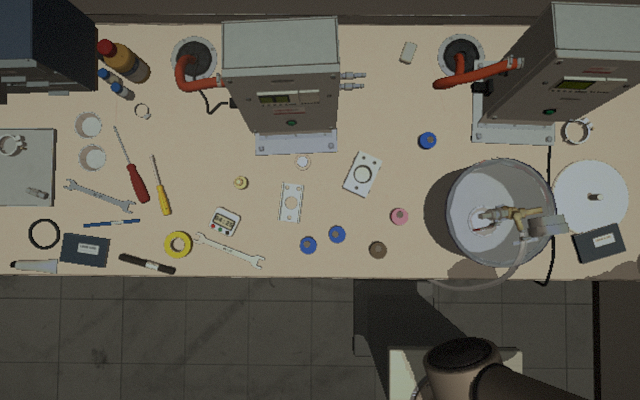

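View pics/scene0.png

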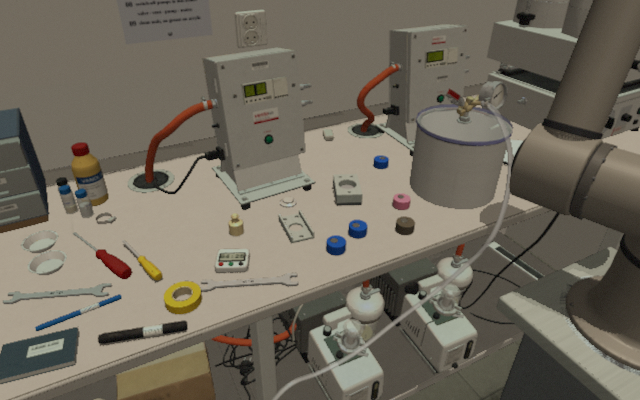

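The top view shows the holder near (362,174), the cover near (291,202) and the brown puck at (377,250). The instrument box is behind the holder and the tank stands to its right. I'll enlarge these.

Run:
```python
import cv2
t=cv2.imread("pics/top0.png")
cv2.imwrite("pics/c1.png",cv2.resize(t[145:265,270:410],None,fx=5.7,fy=5,interpolation=cv2.INTER_CUBIC) if 0 else cv2.resize(t[145:265,270:420],None,fx=5,fy=5,interpolation=cv2.INTER_CUBIC))
```

```text
(no output)
```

View pics/c1.png

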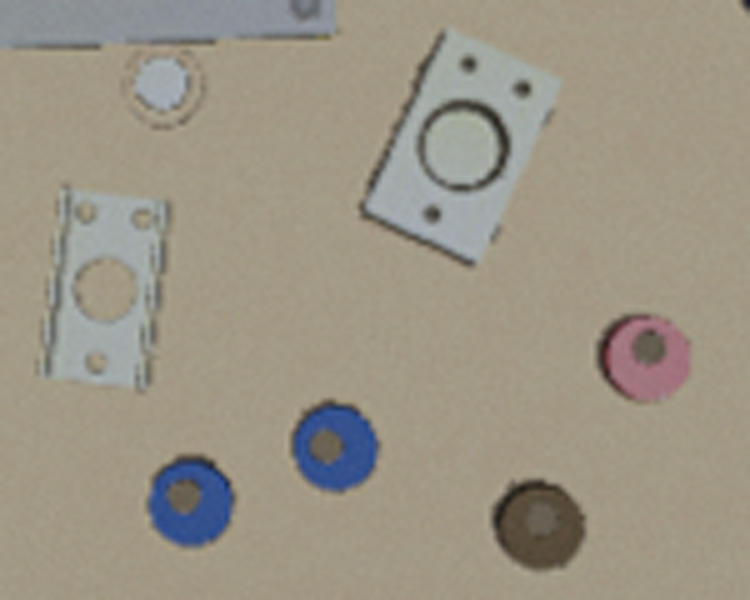

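View pics/wrist0.png

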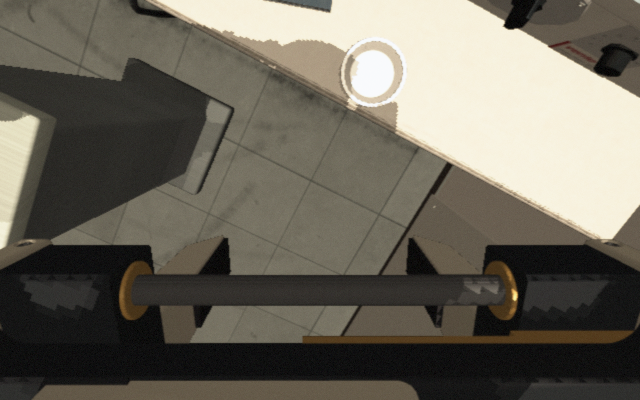

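```bash
cat > h.py <<'E'
from cell import env
import cv2, numpy as np
from scipy.spatial.transform import Rotation as R
def back(n,uv,z,P=None):
    P=P or env.camera_params(n); K,T=P["intrinsics"],P["cam_to_world"]
    d=T[:3,:3]@np.linalg.solve(K,[uv[0],uv[1],1.]); o=T[:3,3]
    return o+d*(z-o[2])/d[2]
def proj(n,X,P=None):
    P=P or env.camera_params(n); K,T=P["intrinsics"],P["cam_to_world"]
    c=T[:3,:3].T@(np.asarray(X)-T[:3,3]); p=K@c; return p[:2]/p[2]
def fit2d(model,meas):
    a=np.asarray(model,float)[:,:2];b=np.asarray(meas,float)[:,:2]
    ca,cb=a.mean(0),b.mean(0);A=a-ca;B=b-cb
    th=np.arctan2((A[:,0]*B[:,1]-A[:,1]*B[:,0]).sum(),(A*B).sum())
    r=np.array([[np.cos(th),-np.sin(th)],[np.sin(th),np.cos(th)]])
    t=cb-r@ca; return t,th,np.abs((r@a.T).T+t-b).max()
def yaw():
    s=env.read_state(); q=s["orientation"]; r=R.from_quat(q[[1,2,3,0]]).as_matrix()
    return s["position"],np.degrees(np.arctan2(r[1,0],r[0,0])),r
E
python3 - <<'E'
from h import *
f=lambda x,y:((x+.5)/5-.5+270,(y+.5)/5-.5+145)
m=[(36,14),(36,-14),(-36,0),(0,0)]
H=[back("top",f(*p),30) for p in [(469,63),(522,88),(432,214),(463,145)]]
C=[back("top",f(*p),5) for p in [(87,212),(144,218),(96,362),(105,290)]]
print(np.round(H,1)); t,th,e=fit2d(m,H);print("holder",t,np.degrees(th),e)
t,th,e=fit2d(m,C);print("cover",t,np.degrees(th),e)
print("puck",back("top",f(541,526),22))
print(yaw())
for n,p in [("pink",(647,358)),("b1",(337,447)),("b2",(193,503))]: print(n,back("top",f(*p),22))
print("flange",back("top",f(163,85),10))
s=env.read_state()
P=env.camera_params("wrist");T=P["cam_to_world"]
r=yaw()[2]; print("cam in tool", r.T@(T[:3,3]-s["position"]), r.T@T[:3,:3])
print("timer,weight",back("top",(225,222),18),back("top",(241,183),47))
print("instr edge",back("top",(338,150),0),back("top",(255,155),0),back("top",(338,20),250), "tank",back("top",(448,215),0))
E
```

```text
[[607.4 225.4  30. ]
 [595.8 200.3  30. ]
 [535.8 242.6  30. ]
 [568.5 228.1  30. ]]
holder [568.67912961 227.81216634] -24.383049701952956 0.29256207903088693
cover [499.72022472 398.27937064] -6.823016829780955 0.5712979546256065
puck [388.96596647 189.62186898  22.        ]
(array([ 237.58159099, -467.82431104,  226.22303535]), np.float64(-63.08305949542223), array([[ 4.52698061e-01, -8.91663791e-01, -3.86200021e-04],
       [-8.91663121e-01, -4.52698199e-01,  1.10447601e-03],
       [-1.15965332e-03, -1.55633830e-04, -9.99999315e-01]]))
pink [468.70573943 139.61867524  22.        ]
b1 [425.35883359 286.27779834  22.        ]
b2 [398.32915208 354.27186822  22.        ]
flange [598.52969594 371.14437417  10.        ]
cam in tool [   0.40527869  -72.81946039 -158.38561975] [[ 9.99999000e-01 -1.12566536e-03  8.55639848e-04]
 [ 8.49519122e-04  9.62062549e-01  2.72827656e-01]
 [-1.13029169e-03 -2.72826657e-01  9.62062544e-01]]
timer,weight [451.32526604 553.61961116  18.        ] [542.86624179 510.37007639  47.        ]
instr edge [629.01794413 284.27496496   0.        ] [615.22454183 487.62642289   0.        ] [821.12382715 296.37161635 250.        ] tank [472.23790132  16.13450011   0.        ]
```

Run:
```python
from h import *
for z in (0,100,150,200,250):
    print(z,"top left/front/right/",[np.round(back("top",p,z)[:2]) for p in [(446,212),(500,265),(556,212),(500,158)]],"scene rim L,R,front",[np.round(back("scene",p,z)[:2]) for p in [(415,120),(509,128),(465,140)]])
print("base front-left scene",back("scene",(413,185),0),back("scene",(455,202),0),back("scene",(498,185),0))
for z in (200,300): print("gauge",z,back("scene",(494,84),z),back("top",(552,225),z))
t=cv2.imread("pics/top0.png")
cv2.imwrite("pics/c2.png",cv2.resize(t[140:300,420:580],None,fx=3.7,fy=3.7))
t=cv2.imread("pics/scene0.png")
cv2.imwrite("pics/c3.png",cv2.resize(t[60:230,380:560],None,fx=3.5,fy=3.5))
```

```text
0 top left/front/right/ [array([479.,  21.]), array([ 353., -109.]), array([ 482., -245.]), array([ 612., -111.])] scene rim L,R,front [array([ 862., -208.]), array([ 674., -437.]), array([ 671., -248.])]
100 top left/front/right/ [array([480.,  55.]), array([367., -60.]), array([ 482., -181.]), array([598., -62.])] scene rim L,R,front [array([680., -51.]), array([ 523., -241.]), array([521., -84.])]
150 top left/front/right/ [array([480.,  72.]), array([375., -36.]), array([ 482., -150.]), array([591., -38.])] scene rim L,R,front [array([589.,  28.]), array([ 448., -143.]), array([446.,  -2.])]
200 top left/front/right/ [array([480.,  89.]), array([382., -12.]), array([ 482., -118.]), array([583., -14.])] scene rim L,R,front [array([498., 106.]), array([373., -45.]), array([371.,  80.])]
250 top left/front/right/ [array([481., 106.]), array([389.,  12.]), array([482., -86.]), array([576.,  11.])] scene rim L,R,front [array([407., 185.]), array([298.,  53.]), array([296., 162.])]
base front-left scene [531.28590718  56.31993498   0.        ] [422.8195777   15.35681625   0.        ] [ 433.17109488 -136.50953779    0.        ]
gauge 200 [ 595.91518857 -232.43416478  200.        ] [ 457.66316183 -109.7503493   200.        ]
gauge 300 [389.3117247   10.85971714 300.        ] [461.4212651  -47.06921713 300.        ]
```

View pics/c2.png

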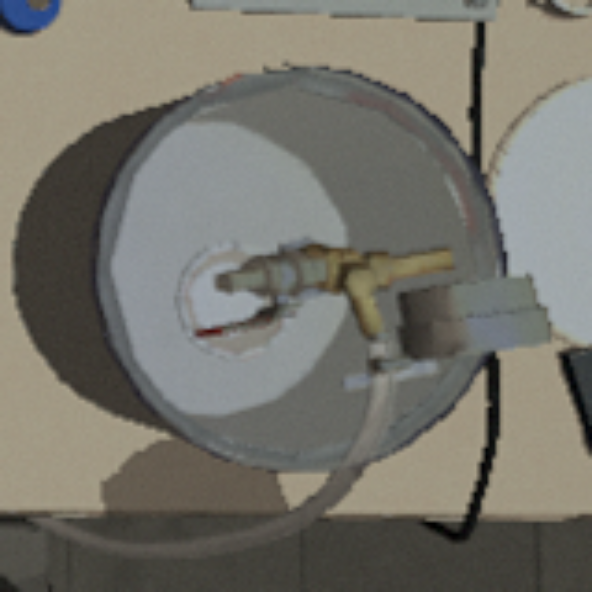

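View pics/c3.png

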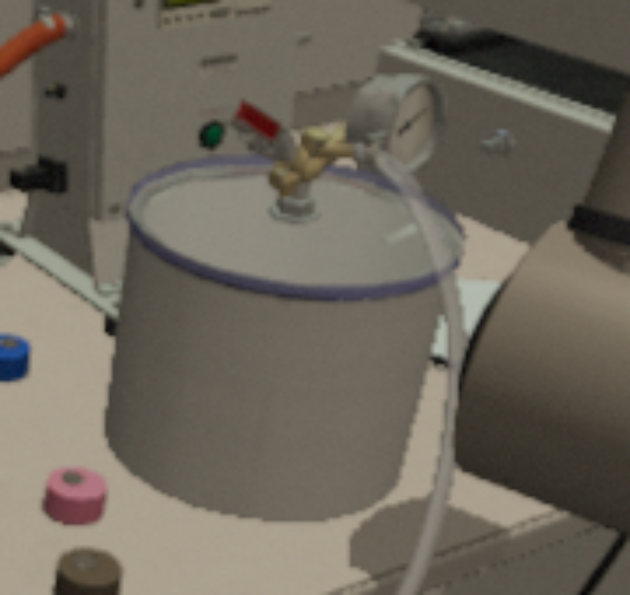

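drive_tool(increments="0.01 0.02 0.04 0 0 6 0.07;0.03 0.045 0.07 0 0 12 0.07;0.05 0.07 0.1 0 0 19 0.07;0.075 0.1 0.115 0 0 26 0.07;0.1 0.13 0.115 0 0 33 0.07;0.12 0.16 0.115 0 0 40 0.07;0.14 0.19 0.115 0 0 47 0.07;0.15 0.22 0.115 0 0 54 0.07", force=15)

```text
time_s: 0.82
position: [389.2, -246.3, 341.5]
orientation: [-0.0, 0.997, -0.076, 0.0]
ft_force: [-0.5, 0.5, -1.0]
finger_gap: 70.0
```

drive_tool(increments="0.002 0.037 0 0 0 6.5 0.07;0.006 0.074 0 0 0 13 0.07;0.008 0.111 0 0 0 20 0.07;0.01 0.148 0 0 0 27 0.07;0.012 0.185 0 0 0 34 0.07;0.012 0.222 0 0 0 41 0.07;0.012 0.259 0 0 0 48 0.07;0.012 0.296 0 0 0 54 0.07")

```text
time_s: 1.48
position: [399.1, 49.6, 341.7]
orientation: [-0.0, 0.923, 0.385, 0.0]
ft_force: [1.1, 0.0, -0.5]
finger_gap: 69.8
```

drive_tool(increments="-0.002 0.035 0 0 0 7 0.07;-0.005 0.07 -0.01 0 0 14 0.07;-0.007 0.105 -0.04 0 0 20 0.07;-0.01 0.14 -0.08 0 0 21 0.07;-0.011 0.14 -0.12 0 0 21 0.07;-0.011 0.14 -0.16 0 0 21 0.07;-0.011 0.14 -0.19 0 0 21 0.07;-0.011 0.14 -0.2 0 0 21 0.07")

```text
time_s: 2.15
position: [384.9, 187.3, 136.5]
orientation: [-0.001, 0.839, 0.544, -0.005]
ft_force: [-0.5, -0.7, 0.3]
finger_gap: 70.3
```

Run:
```python
from h import *
p,y,r=yaw(); print(p,y); P=env.camera_params("wrist"); im=env.snapshot("wrist"); cv2.imwrite("pics/w1.png",im)
print(proj("wrist",[389,189.6,22],P),proj("wrist",[389,189.6,0],P),proj("wrist",[568.7,227.8,30],P))
cv2.imwrite("pics/t1.png",cv2.resize(env.snapshot("top")[130:280,260:460],None,fx=4,fy=4))
```

```text
[384.8706753  187.29166846 136.5153663 ] 65.98278780603876
[324.3670993  200.98233895] [324.07559174 194.60745889] [437.82927921 354.52339022]
```

View pics/w1.png

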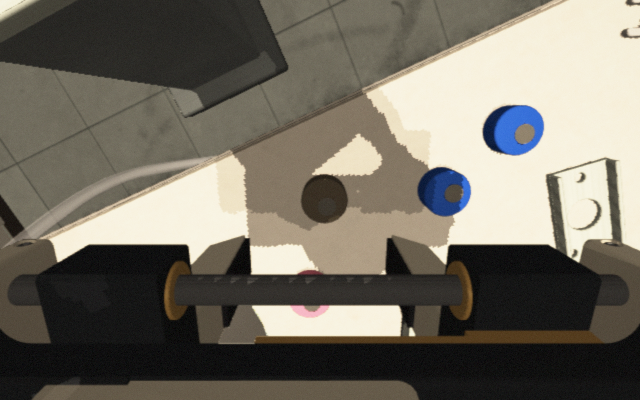

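View pics/t1.png

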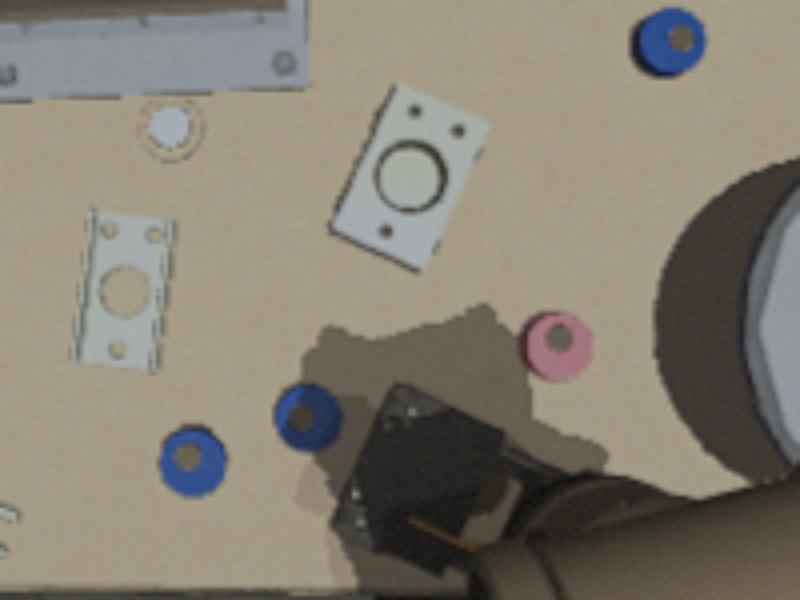

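drive_tool(increments="0 0.002 -0.02 0 0 0 0.07;0 0.002 -0.04 0 0 0 0.07;0 0.002 -0.06 0 0 0 0.07;0 0.002 -0.06 0 0 0 0.07;0 0.002 -0.06 0 0 0 0.07")

```text
time_s: 2.67
position: [389.1, 189.9, 82.5]
orientation: [-0.0, 0.839, 0.544, 0.0]
ft_force: [-0.1, 0.5, 0.9]
finger_gap: 70.3
```

Run:
```python
from h import *
p,y,r=yaw(); print(p,y,r[:,2]); P=env.camera_params("wrist"); im=env.snapshot("wrist"); cv2.imwrite("pics/w2.png",im)
print(proj("wrist",[389,189.6,22],P))
```

```text
[389.14501434 189.91330203  82.52495013] 65.90663429970996 [ 1.49113810e-04  1.14676928e-04 -9.99999982e-01]
[318.83292349 217.02873916]
```

View pics/w2.png

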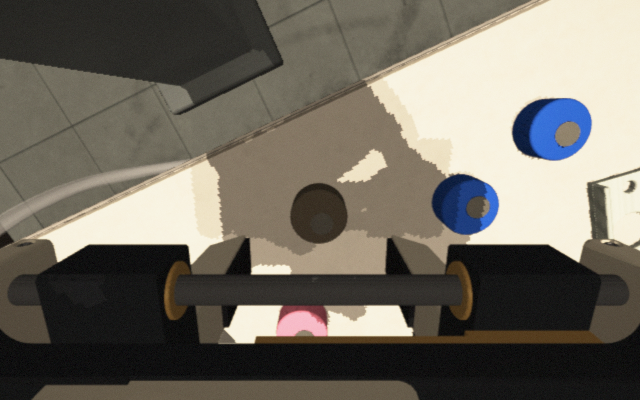

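drive_tool(increments="0 0 -0.03 0 0 0 0.07;0 0 -0.055 0 0 0 0.07;0 0 -0.0695 0 0 0 0.07;0 0 -0.0695 0 0 0 0.035;0 0 -0.0695 0 0 0 0.035;0 0 -0.0695 0 0 0 0.035;0 0 -0.0695 0 0 0 0.035;0 0 -0.0695 0 0 0 0.035", force=20)

```text
time_s: 3.38
position: [389.6, 190.1, 13.5]
orientation: [0.0, 0.839, 0.544, 0.001]
ft_force: [-0.6, 0.0, -0.2]
finger_gap: 41.1
```

drive_tool(increments="0 0 0 0 0 0 0.035;0 0 0 0 0 0 0.035;0 0 0.01 0 0 0 0.035;0 0 0.03 0 0 0 0.035;0 0 0.06 0 0 0 0.035;0 0 0.09 0 0 0 0.035")

```text
time_s: 3.88
position: [387.9, 189.6, 103.1]
orientation: [-0.0, 0.839, 0.544, -0.001]
ft_force: [1.0, -0.2, -0.8]
finger_gap: 37.8
```

Run:
```python
from h import *
p,y,r=yaw(); print(p,y,env.read_state()["finger_gap"]); P=env.camera_params("wrist"); im=env.snapshot("wrist"); cv2.imwrite("pics/w3.png",im)
cv2.imwrite("pics/s3.png",cv2.resize(env.snapshot("scene")[100:300,250:500],None,fx=3,fy=3))
```

```text
[387.94401547 189.61625412 103.11214249] 65.91766113273658 37.8358530935314
```

View pics/w3.png

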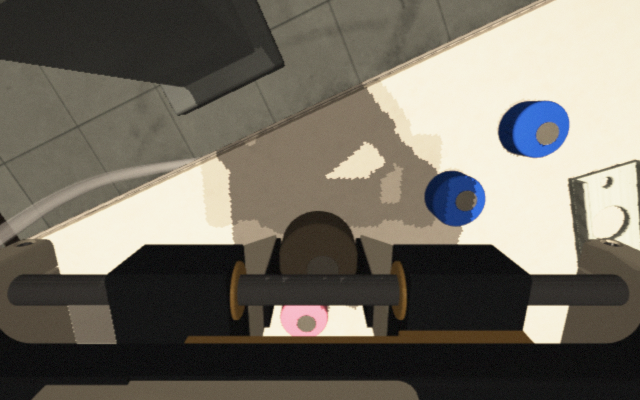

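View pics/s3.png

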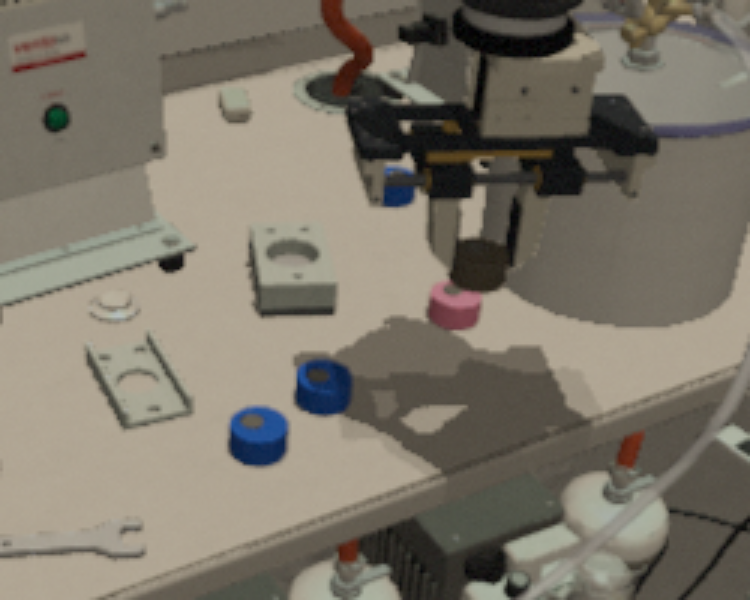

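Run:
```python
from h import *
p,y,r=yaw(); P=env.camera_params("wrist")
im=cv2.imread("pics/w3.png")
for s in (0,-3,-6,-9):
  for zz in (9,-13):
    pts=np.array([proj("wrist",p+r@np.array([20*np.cos(a),s+20*np.sin(a),-zz]),P) for a in np.linspace(0,2*np.pi,60)])
    print(s,zz,pts.min(0).round(1),pts.max(0).round(1))
cv2.imwrite("pics/w3c.png",cv2.resize(im[190:330,240:400],None,fx=4,fy=4,interpolation=cv2.INTER_CUBIC))
```

```text
0 9 [279.3 223.9] [360.4 297.8]
0 -13 [283.7 210. ] [355.6 276.6]
-3 9 [279.1 217.9] [360.6 292.6]
-3 -13 [283.6 204.7] [355.7 271.9]
-6 9 [278.9 211.9] [360.8 287.4]
-6 -13 [283.4 199.4] [355.9 267.1]
-9 9 [278.7 205.8] [361. 282.]
-9 -13 [283.3 193.9] [356.1 262.3]
```

View pics/w3c.png

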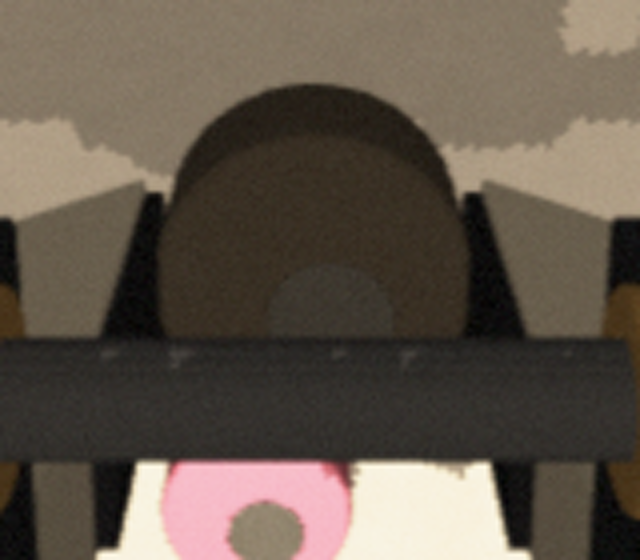

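drive_tool(increments="0.02 0.003 0.02 0 0 0 0.035;0.055 0.007 0.04 0 0 0 0.035;0.09 0.012 0.048 0 0 0 0.035;0.125 0.016 0.048 0 0 0 0.035;0.16 0.02 0.048 0 0 0 0.035;0.19 0.024 0.048 0 0 0 0.035;0.207 0.026 0.048 0 0 0 0.035;0.207 0.026 0.048 0 0 0 0.035")

```text
time_s: 4.65
position: [598.3, 215.6, 148.6]
orientation: [0.0, 0.839, 0.544, 0.0]
ft_force: [-0.4, -0.3, -1.4]
finger_gap: 37.7
```

drive_tool(increments="0 0 0 0 0 0 0.035;0 0 0 0 0 0 0.035")

```text
time_s: 4.82
position: [594.4, 215.7, 149.3]
orientation: [-0.0, 0.839, 0.544, -0.001]
ft_force: [-0.3, -0.1, -0.4]
finger_gap: 38.2
```

Run:
```python
from h import *
p,y,r=yaw(); print(p,y,env.read_state()["finger_gap"]); P=env.camera_params("wrist"); np.save("P4.npy",P["cam_to_world"]);im=env.snapshot("wrist"); cv2.imwrite("pics/w4.png",im)
th=np.radians(-24.38);Rz=np.array([[np.cos(th),-np.sin(th)],[np.sin(th),np.cos(th)]])
for m in [(36,14),(36,-14),(-36,0),(0,0)]: print(proj("wrist",[*(Rz@m+[568.68,227.81]),30],P))
cv2.imwrite("pics/w4c.png",cv2.resize(im[100:250,230:430],None,fx=4,fy=4,interpolation=cv2.INTER_CUBIC))
```

```text
[594.38673677 215.70553502 149.31074327] 65.92439619410892 38.22056482073553
[335.75247581 204.11450164]
[303.60341447 203.96036508]
[320.2017934  118.90718966]
[319.93046741 162.96337836]
```

View pics/w4.png

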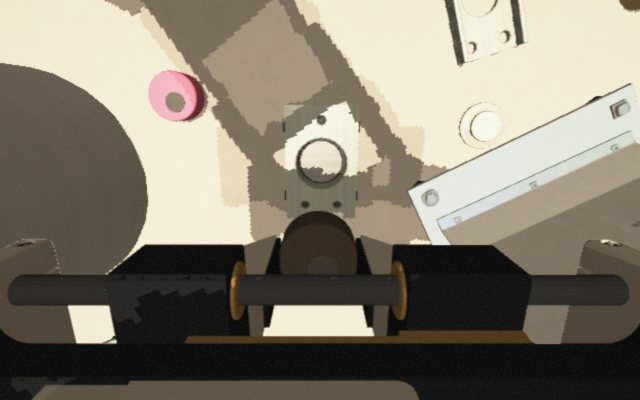

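View pics/w4c.png

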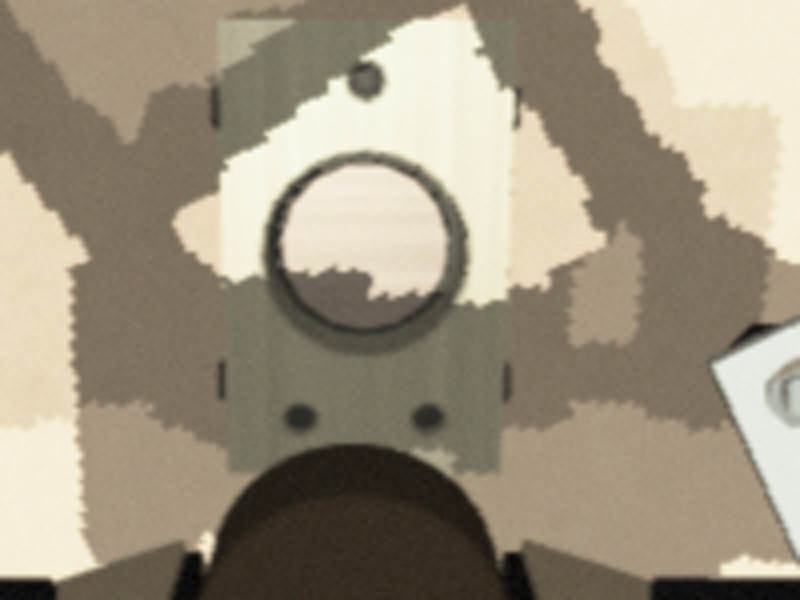

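Run:
```python
from h import *
P=env.camera_params("wrist"); P["cam_to_world"]=np.load("P4.npy")
f=lambda x,y:((x+.5)/4-.5+230,(y+.5)/4-.5+100)
H=[back("wrist",f(*p),30,P) for p in [(428,416),(301,416),(366,79),(366,252)]]
m=[(36,14),(36,-14),(-36,0),(0,0)]
t,th,e=fit2d(m,H);print("holder",t,np.degrees(th),e); print(H[3], yaw()[:2])
print("puck off: top edge centre", proj("wrist",yaw()[0]+[0,0,9],P))
```

```text
holder [568.88884531 228.68437062] -24.24415322511297 0.469816045165544
[568.82880389 228.84385623  30.        ] (array([594.35612139, 215.82580665, 149.77974685]), np.float64(65.93547862687366))
puck off: top edge centre [319.9915169  262.36117768]
```

drive_tool(increments="-0.015 0.006 -0.01 0 0 0 0.035;-0.0265 0.0126 -0.04 0 0 0 0.035;-0.0265 0.0126 -0.07 0 0 0 0.035;-0.0265 0.0126 -0.09 0 0 0 0.035;-0.0265 0.0126 -0.09 0 0 0 0.035;-0.0265 0.0126 -0.09 0 0 0 0.035;-0.0265 0.0126 -0.09 0 0 0 0.035")

```text
time_s: 5.45
position: [569.9, 228.7, 62.0]
orientation: [0.0, 0.839, 0.544, 0.001]
ft_force: [0.5, 0.7, -0.5]
finger_gap: 38.1
```

Run:
```python
from h import *
p,y,r=yaw(); print(p,y,r[:,2],env.read_state()["finger_gap"]); P=env.camera_params("wrist"); im=env.snapshot("wrist"); print(yaw()[:2]);cv2.imwrite("pics/w5c.png",cv2.resize(im[100:300,230:430],None,fx=3,fy=3,interpolation=cv2.INTER_CUBIC))
im=env.snapshot("scene");print(yaw()[:2]);cv2.imwrite("pics/s5c.png",cv2.resize(im[120:230,290:430],None,fx=5,fy=5,interpolation=cv2.INTER_CUBIC))
```

```text
[569.85062894 228.71309964  62.00688303] 65.92290328321545 [ 2.40643766e-03  7.01277790e-04 -9.99996859e-01] 38.12832175322898
(array([570.22188434, 228.75525437,  62.32486097]), np.float64(65.91880794880055))
(array([570.28211118, 228.75855011,  62.34229271]), np.float64(65.9194699747461))
```

View pics/w5c.png

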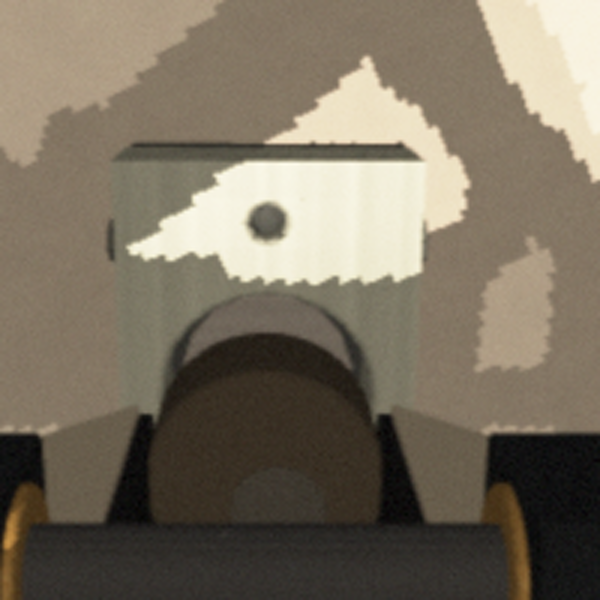

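View pics/s5c.png

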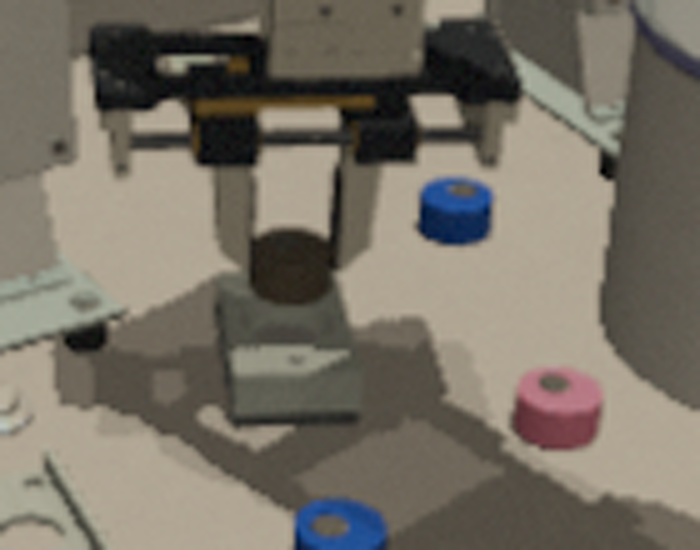

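drive_tool(increments="-0.0013 0 -0.012 0 0 0 0.035;-0.0013 0 -0.014 0 0 0 0.035;-0.0013 0 -0.016 0 0 0 0.035;-0.0013 0 -0.016 0 0 0 0.035")

```text
time_s: 5.88
position: [568.1, 228.5, 44.7]
orientation: [0.0, 0.839, 0.544, 0.0]
ft_force: [-0.2, -0.5, 0.1]
finger_gap: 38.3
```

drive_tool(increments="0 0 -0.003 0 0 0 0.035;0 0 -0.005 0 0 0 0.035;0 0 -0.007 0 0 0 0.035;0 0 -0.007 0 0 0 0.035")

```text
time_s: 6.22
position: [568.4, 228.6, 37.2]
orientation: [0.0, 0.839, 0.544, 0.001]
ft_force: [2.4, 0.1, -1.0]
finger_gap: 38.0
```

drive_tool(increments="0.0006 0 -0.001 0 0 0 0.035;0.0006 0 -0.003 0 0 0 0.035;0.0006 0 -0.004 0 0 0 0.035;0.0006 0 -0.004 0 0 0 0.035")

```text
time_s: 6.55
position: [568.6, 228.5, 33.0]
orientation: [-0.0, 0.839, 0.544, 0.0]
ft_force: [1.8, 0.0, -1.4]
finger_gap: 38.0
```

Run:
```python
from h import *
for i in range(2):
    s=env.read_state();print(s["position"],s["ft_force"],s["finger_gap"])
    im=env.snapshot("scene")
cv2.imwrite("pics/s6c.png",cv2.resize(im[120:230,290:430],None,fx=5,fy=5,interpolation=cv2.INTER_CUBIC))
```

```text
[568.57485428 228.45004815  33.00780807] [ 1.81585865  0.02947199 -1.38047051] 37.99855552710404
[568.5309863  228.45806709  33.11836002] [ 1.3399063   0.70664422 -0.55096216] 38.280517981231945
```

View pics/s6c.png

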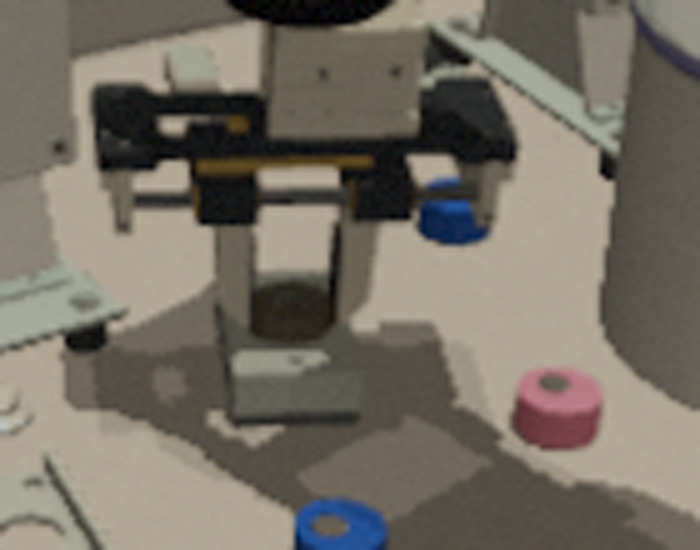

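The puck is in the recess and held with its top about 12 mm proud. Next I release it, rise, close the fingers and press.

drive_tool(increments="0 0 0 0 0 0 0.06;0 0 0 0 0 0 0.06;0 0 0 0 0 0 0.06;0 0 0.01 0 0 0 0.06;0 0 0.03 0 0 0 0.06;0 0 0.06 0 0 0 0.03;0 0 0.1 0 0 0 0.0;0 0 0.11 0 0 0 0")

```text
time_s: 7.32
position: [571.0, 229.2, 150.2]
orientation: [0.001, 0.839, 0.544, 0.005]
ft_force: [1.0, 0.3, 0.4]
finger_gap: 44.6
```

Run:
```python
from h import *
s=env.read_state();print(s["position"],s["ft_force"],s["finger_gap"])
im=env.snapshot("wrist")
cv2.imwrite("pics/w7c.png",cv2.resize(im[100:300,220:420],None,fx=3,fy=3,interpolation=cv2.INTER_CUBIC))
P=env.camera_params("wrist"); print(proj("wrist",[568.8,228.5,30],P),proj("wrist",[568.8,228.5,38],P))
```

```text
[571.03419092 229.2461517  150.22638083] [0.97854455 0.26529364 0.43643908] 44.55826790580102
[316.13843835 191.81377216] [316.14969391 194.2326446 ]
```

View pics/w7c.png

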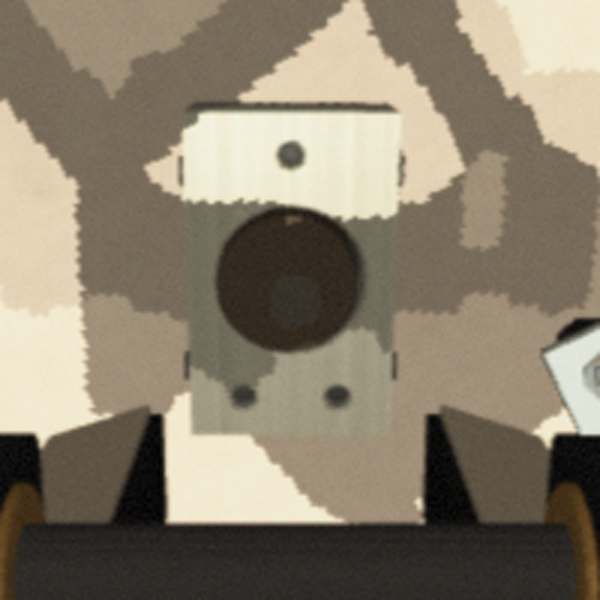

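drive_tool(increments="0 0 -0.03 0 0 0 0;0 0 -0.06 0 0 0 0;0 0 -0.09 0 0 0 0;0 0 -0.09 0 0 0 0;0 0 -0.09 0 0 0 0;0 0 -0.09 0 0 0 0")

```text
time_s: 7.87
position: [569.3, 228.7, 54.7]
orientation: [0.0, 0.839, 0.544, 0.001]
ft_force: [0.6, -0.7, -0.5]
finger_gap: 2.0
```

Run:
```python
from h import *
for i in range(2):
    s=env.read_state();print(s["position"],s["ft_force"],s["finger_gap"])
    im=env.snapshot("scene")
cv2.imwrite("pics/s8c.png",cv2.resize(im[120:230,290:430],None,fx=5,fy=5,interpolation=cv2.INTER_CUBIC))
```

```text
[569.33437506 228.70037081  54.65858807] [ 0.5700849  -0.67485398 -0.47906349] 2.0461321308674703
[569.73803881 228.80874282  55.25309328] [0.95700606 0.13671209 0.35946765] 0.7295527148715515
```

View pics/s8c.png

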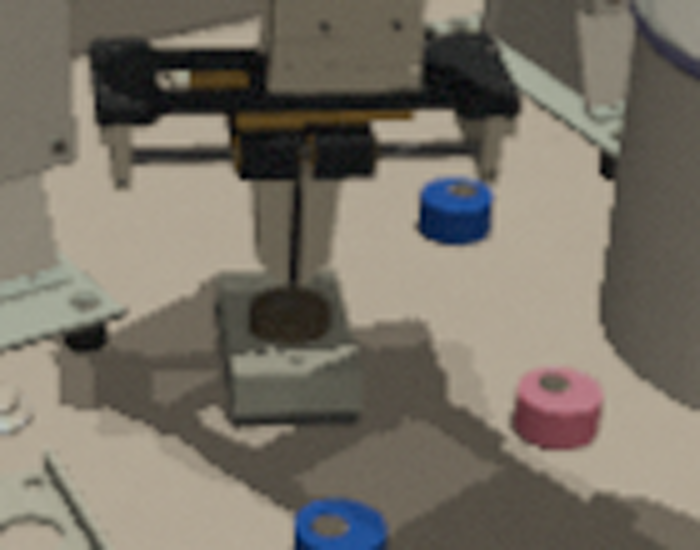

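drive_tool(increments="-0.0006 0 -0.004 0 0 0 0;-0.0006 0 -0.009 0 0 0 0;-0.0006 0 -0.014 0 0 0 0;-0.0006 0 -0.017 0 0 0 0;-0.0006 0 -0.018 0 0 0 0;-0.0006 0 -0.019 0 0 0 0;-0.0006 0 -0.02 0 0 0 0;-0.0006 0 -0.021 0 0 0 0")

```text
time_s: 8.63
position: [568.0, 228.5, 32.4]
orientation: [0.0, 0.839, 0.544, 0.0]
ft_force: [0.9, 0.6, 2.9]
finger_gap: 0.2
```

drive_tool(increments="0 0 -0.001 0 0 0 0;0 0 -0.002 0 0 0 0;0 0 -0.003 0 0 0 0;0 0 -0.003 0 0 0 0")

```text
time_s: 8.97
position: [568.1, 228.5, 30.2]
orientation: [0.0, 0.839, 0.544, 0.0]
ft_force: [-2.3, -1.0, 9.4]
finger_gap: 0.3
```

drive_tool(increments="0 0 -0.001 0 0 0 0;0 0 -0.001 0 0 0 0;0 0 -0.001 0 0 0 0;0 0 -0.001 0 0 0 0")

```text
time_s: 9.3
position: [568.1, 228.5, 30.2]
orientation: [0.0, 0.839, 0.544, 0.001]
ft_force: [-4.9, -0.9, 15.6]
finger_gap: 0.3
```

drive_tool(increments="0 0 0.01 0 0 0 0;0 0 0.03 0 0 0 0.03;0 0 0.06 0 0 0 0.06;0 0 0.09 0 0 0 0.09;0 0 0.12 0 0 0 0.09;0 0 0.12 0 0 0 0.09;0 0 0.12 0 0 0 0.09;0 0 0.12 0 0 0 0.09")

```text
time_s: 9.97
position: [567.2, 228.3, 147.5]
orientation: [-0.0, 0.839, 0.544, -0.001]
ft_force: [0.3, 0.7, -0.1]
finger_gap: 42.5
```

Run:
```python
from h import *
print(yaw()[:2],env.read_state()["finger_gap"])
P=env.camera_params("wrist"); np.save("P9.npy",P["cam_to_world"])
im=env.snapshot("wrist");cv2.imwrite("pics/w9.png",im)
cv2.imwrite("pics/w9c.png",cv2.resize(im[110:260,220:420],None,fx=4,fy=4,interpolation=cv2.INTER_CUBIC))
```

```text
(array([567.22096925, 228.26781584, 147.45824258]), np.float64(65.91678082737015)) 42.486326724886794
```

View pics/w9c.png

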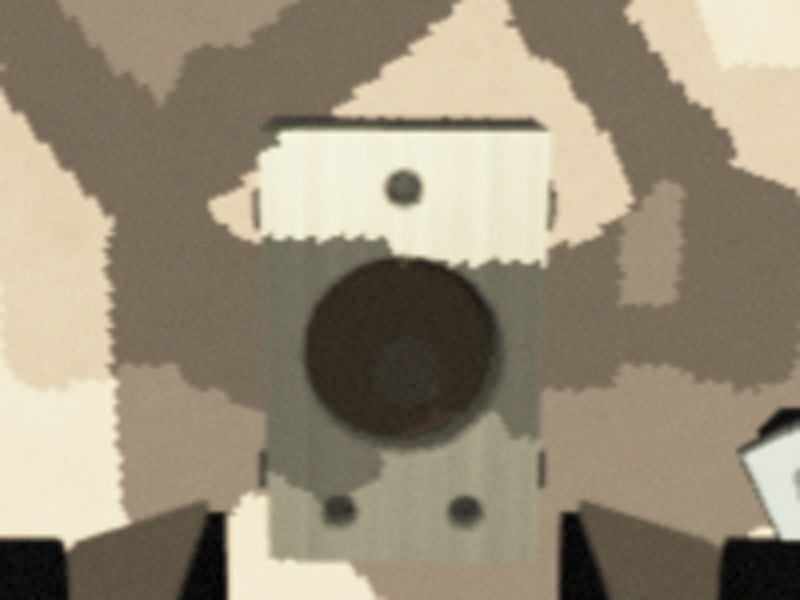

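Run:
```python
from h import *
P=env.camera_params("wrist"); P["cam_to_world"]=np.load("P9.npy")
f=lambda x,y:((x+.5)/4-.5+220,(y+.5)/4-.5+110)
H=[back("wrist",f(*p),30,P) for p in [(465,510),(340,510),(404,187)]]
m=[(36,14),(36,-14),(-36,0)]
t,th,e=fit2d(m,H);print("holder",t,np.degrees(th),e)
```

```text
holder [569.32777446 228.45285629] -24.253082647143373 0.08471321696913492
```

drive_tool(increments="-0.015 0.035 0 0 0 6 0.09;-0.03 0.07 0 0 0 12 0.09;-0.045 0.105 0 0 0 17 0.09;-0.06 0.14 0 0 0 17 0.09;-0.067 0.17 0 0 0 17 0.09;-0.067 0.17 0 0 0 17 0.09;-0.067 0.17 0 0 0 17 0.09;-0.067 0.17 0 0 0 17 0.09")

```text
time_s: 10.68
position: [500.4, 397.7, 146.6]
orientation: [-0.0, 0.749, 0.662, -0.001]
ft_force: [-0.1, -0.0, -0.1]
finger_gap: 89.7
```

Run:
```python
from h import *
print(yaw()[:2],env.read_state()["finger_gap"])
P=env.camera_params("wrist"); np.save("P10.npy",P["cam_to_world"])
im=env.snapshot("wrist");cv2.imwrite("pics/w10.png",im)
cv2.imwrite("pics/w10c.png",cv2.resize(im[110:260,220:420],None,fx=4,fy=4,interpolation=cv2.INTER_CUBIC))
```

```text
(array([500.40551965, 397.74776965, 146.63589591]), np.float64(82.94203683529345)) 89.67532739599478
```

View pics/w10.png

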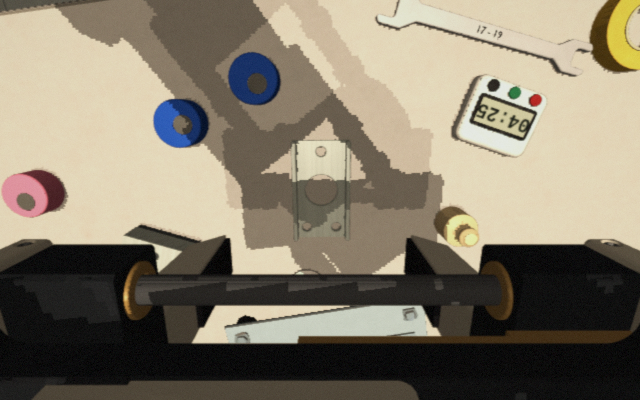

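View pics/w10c.png

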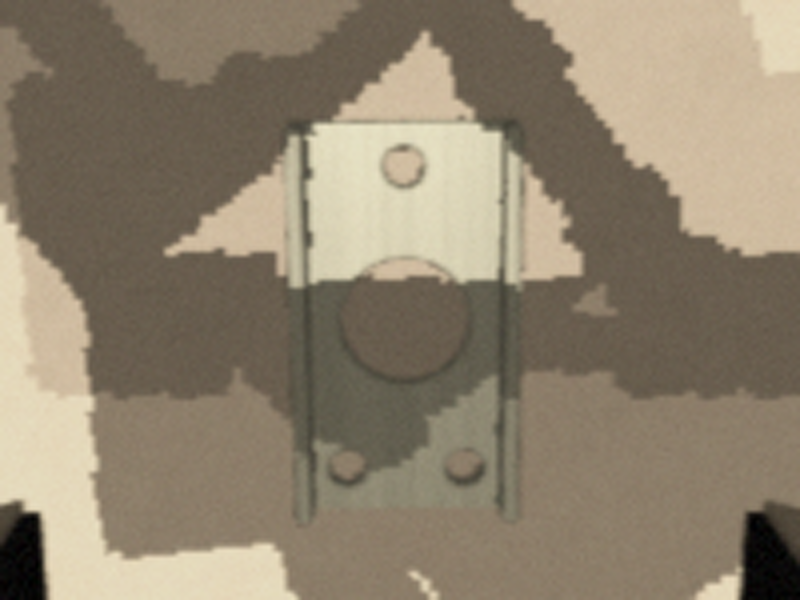

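Run:
```python
from h import *
P=env.camera_params("wrist"); P["cam_to_world"]=np.load("P10.npy")
f=lambda x,y:((x+.5)/4-.5+220,(y+.5)/4-.5+110)
H=[back("wrist",f(*p),5,P) for p in [(464,465),(348,466),(404,166),(405,319)]]
m=[(36,14),(36,-14),(-36,0),(0,0)]
t,th,e=fit2d(m,H);print("cover",t,np.degrees(th),e, yaw()[:2])
```

```text
cover [500.39604071 399.19393778] -6.591601497537618 0.3668262068136414 (array([500.85485213, 397.29864805, 147.06019449]), np.float64(82.8751113611629))
```

drive_tool(increments="-0.0005 0.0015 -0.03 0 0 0.5 0.09;-0.0005 0.0015 -0.065 0 0 0.5 0.09;-0.0005 0.0015 -0.1 0 0 0.5 0.09;-0.0005 0.0015 -0.12 0 0 0.5 0.09;-0.0005 0.0015 -0.12 0 0 0.5 0.09;-0.0005 0.0015 -0.12 0 0 0.5 0.09;-0.0005 0.0015 -0.12 0 0 0.5 0.09")

```text
time_s: 11.32
position: [501.8, 399.8, 29.9]
orientation: [0.0, 0.747, 0.665, 0.001]
ft_force: [0.8, -0.2, 0.4]
finger_gap: 89.9
```

Run:
```python
from h import *
print(yaw()[:2],env.read_state()["finger_gap"])
P=env.camera_params("wrist"); im=env.snapshot("wrist");cv2.imwrite("pics/w11.png",im); print(yaw()[0])
```

```text
(array([501.83571136, 399.76380264,  29.88074398]), np.float64(83.34422180371766)) 89.91738078770067
[501.98869574 400.13787857  30.41945792]
```

View pics/w11.png

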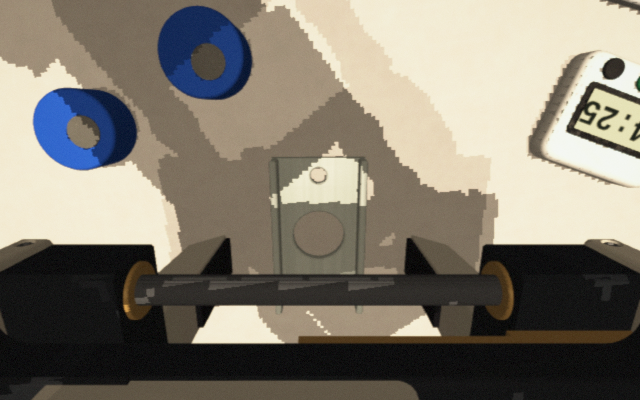

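drive_tool(increments="-0.0015 -0.001 -0.01 0 0 0 0.09;-0.0015 -0.001 -0.02 0 0 0 0.08;-0.0015 -0.001 -0.026 0 0 0 0.065;-0.0015 -0.001 -0.026 0 0 0 0.045;-0.0015 -0.001 -0.026 0 0 0 0.045;-0.0015 -0.001 -0.026 0 0 0 0.045;-0.0015 -0.001 -0.026 0 0 0 0.045;-0.0015 -0.001 -0.026 0 0 0 0.045", force=25)

```text
time_s: 12.03
position: [499.0, 399.1, 2.5]
orientation: [0.0, 0.747, 0.665, 0.0]
ft_force: [-0.2, 0.9, -0.2]
finger_gap: 51.4
```

drive_tool(increments="0 0 0 0 0 0 0.045;0 0 0 0 0 0 0.045;0 0 0 0 0 0 0.045;0 0 0 0 0 0 0.045")

```text
time_s: 12.37
position: [499.0, 399.1, 2.4]
orientation: [-0.0, 0.747, 0.665, 0.0]
ft_force: [0.3, 0.4, 0.9]
finger_gap: 51.6
```

drive_tool(increments="0 0 0.01 0 0 0 0.045;0 0 0.03 0 0 0 0.045;0 0 0.055 0 0 0 0.045;0 0 0.08 0 0 0 0.045;0 0 0.1 0 0 0 0.045;0 0 0.1 0 0 0 0.045;0 0 0.1 0 0 0 0.045;0 0 0.1 0 0 0 0.045")

```text
time_s: 13.03
position: [498.2, 398.4, 101.3]
orientation: [-0.0, 0.747, 0.665, -0.001]
ft_force: [-0.2, -0.2, -1.9]
finger_gap: 51.7
```

Run:
```python
from h import *
print(yaw()[:2],env.read_state()["finger_gap"],env.read_state()["ft_force"])
P=env.camera_params("wrist");np.save("P12.npy",P["cam_to_world"]); im=env.snapshot("wrist");cv2.imwrite("pics/w12.png",im)
cv2.imwrite("pics/w12c.png",cv2.resize(im[170:350,220:420],None,fx=3.3,fy=3.3,interpolation=cv2.INTER_CUBIC))
im=env.snapshot("scene");cv2.imwrite("pics/s12c.png",cv2.resize(im[100:270,200:420],None,fx=3.5,fy=3.5,interpolation=cv2.INTER_CUBIC))
```

```text
(array([498.19941249, 398.44130338, 101.25137971]), np.float64(83.41325266225317)) 51.71651798501942 [-0.15946173 -0.1560867  -1.92051417]
```

View pics/w12c.png

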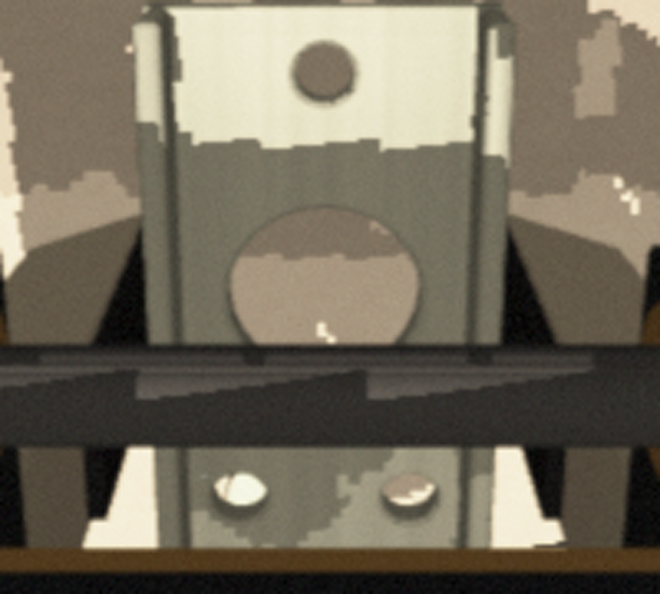

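View pics/s12c.png

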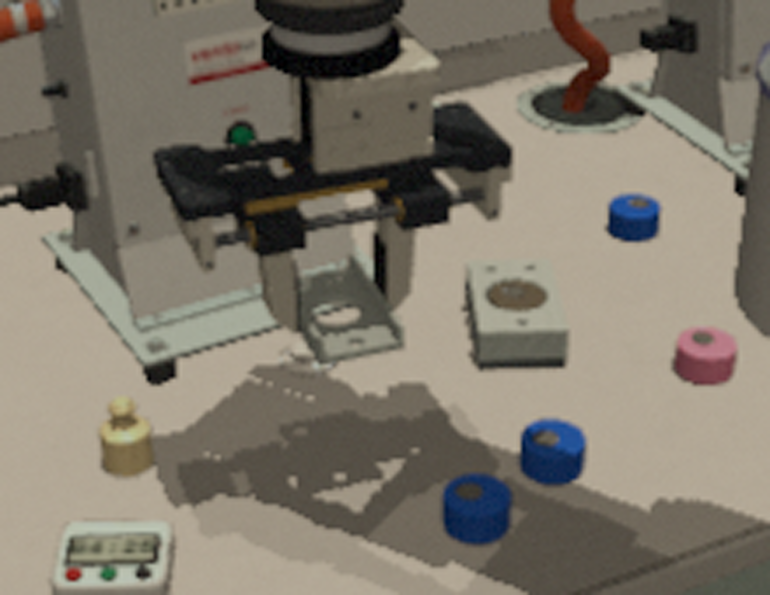

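Run:
```python
from h import *
from scipy.optimize import least_squares
P=env.camera_params("wrist"); P["cam_to_world"]=np.load("P12.npy")
f=lambda x,y:((x+.5)/3.3-.5+220,(y+.5)/3.3-.5+170)
px=np.array([f(*p) for p in [(410,495),(241,495),(324,72),(324,299)]])
p=np.array([498.2,398.44,101.25]); 
m=[(36,14),(36,-14),(-36,0)]
for dz in (1,2.6,4):
    H=[back("wrist",q,p[2]+dz,P) for q in px[:3]]
    t,th,e=fit2d(m,H);print(dz,"cover-TCP",t-p[:2],np.degrees(th),e)
```

```text
1 cover-TCP [ 1.96496926 -1.05517749] -6.452899130396688 0.2455843378110103
2.6 cover-TCP [ 1.0792552 -0.9502539] -6.452899130396696 0.241393940985688
4 cover-TCP [ 0.30425541 -0.85844576] -6.452899130396709 0.667499934932664
```

drive_tool(increments="0.012 -0.03 0 0 0 -3 0.045;0.025 -0.06 0 0 0 -6 0.045;0.038 -0.09 0 0 0 -9 0.045;0.05 -0.12 0 0 0 -12 0.045;0.06 -0.148 0 0 0 -15 0.045;0.0692 -0.17 0 0 0 -17.6 0.045;0.0692 -0.17 0 0 0 -17.6 0.045;0.0692 -0.17 0 0 0 -17.6 0.045")

```text
time_s: 13.8
position: [568.0, 227.5, 101.0]
orientation: [-0.0, 0.84, 0.542, -0.001]
ft_force: [-1.0, 0.6, -1.6]
finger_gap: 51.7
```

drive_tool(increments="0 0 -0.01 0 0 0 0.045;0 0 -0.02 0 0 0 0.045;0 0 -0.03 0 0 0 0.045;0 0 -0.035 0 0 0 0.045;0 0 -0.035 0 0 0 0.045;0 0 -0.035 0 0 0 0.045;0 0 -0.035 0 0 0 0.045;0 0 -0.035 0 0 0 0.045")

```text
time_s: 14.47
position: [568.5, 229.2, 67.8]
orientation: [0.0, 0.839, 0.543, 0.001]
ft_force: [-0.8, -0.3, -0.8]
finger_gap: 51.8
```

Run:
```python
from h import *
print(yaw(),env.read_state()["finger_gap"],env.read_state()["ft_force"])
P=env.camera_params("wrist");np.save("P13.npy",P["cam_to_world"]); im=env.snapshot("wrist");print(yaw()[:2])
cv2.imwrite("pics/w13c.png",cv2.resize(im[140:350,210:430],None,fx=2.85,fy=2.85,interpolation=cv2.INTER_CUBIC))
im=env.snapshot("scene");cv2.imwrite("pics/s13c.png",cv2.resize(im[110:220,290:430],None,fx=5,fy=5,interpolation=cv2.INTER_CUBIC))
```

```text
(array([568.45085226, 229.22129544,  67.79652053]), np.float64(65.83193959481898), array([[ 4.09414376e-01,  9.12347818e-01,  1.15223203e-03],
       [ 9.12348193e-01, -4.09415002e-01,  3.62360830e-04],
       [ 8.02340190e-04,  9.02881074e-04, -9.99999271e-01]])) 51.848232759994296 [-0.75705388 -0.29602818 -0.83092141]
(array([568.44500169, 229.13976303,  67.82083437]), np.float64(65.82617376281151))
```

View pics/w13c.png

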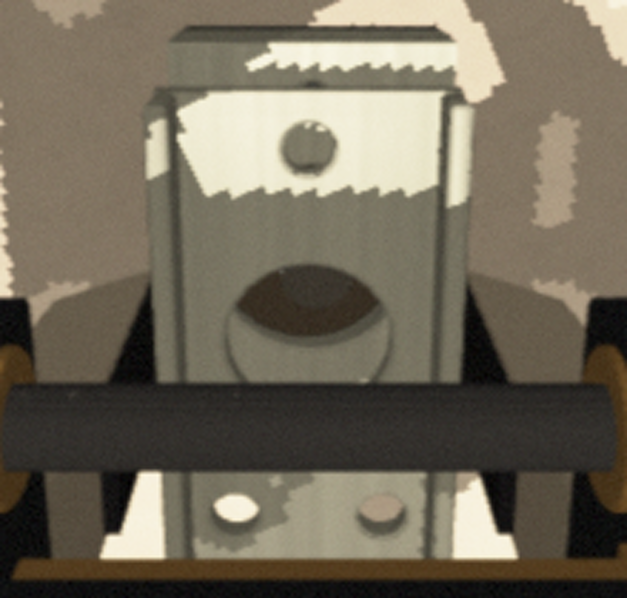

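View pics/s13c.png

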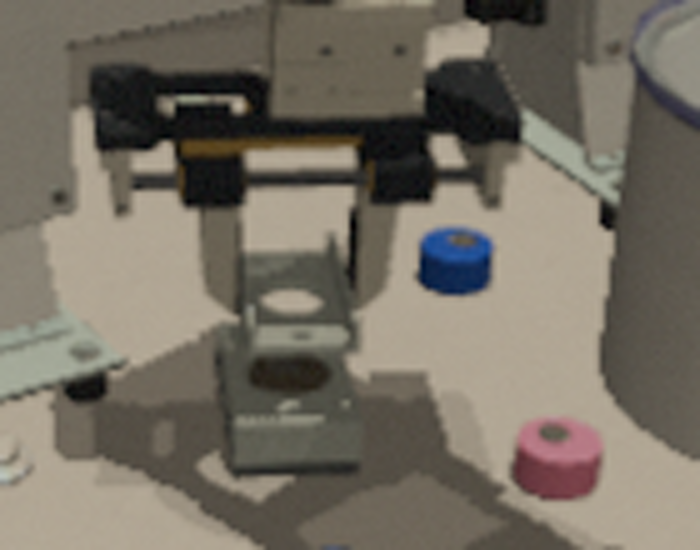

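drive_tool(increments="0 0 -0.006 0 0 0 0.045;0 0 -0.012 0 0 0 0.045;0 0 -0.018 0 0 0 0.045;0 0 -0.022 0 0 0 0.045;0 0 -0.025 0 0 0 0.045;0 0 -0.025 0 0 0 0.045;0 0 -0.025 0 0 0 0.045;0 0 -0.025 0 0 0 0.045")

```text
time_s: 15.23
position: [568.3, 229.0, 42.4]
orientation: [0.0, 0.84, 0.543, 0.0]
ft_force: [-0.1, 0.3, -0.5]
finger_gap: 51.8
```

drive_tool(increments="0 0 0 0 0 0 0.045;0 0 0 0 0 0 0.045;0 0 0 0 0 0 0.045;0 0 0 0 0 0 0.045")

```text
time_s: 15.57
position: [568.2, 229.0, 42.4]
orientation: [0.0, 0.84, 0.543, 0.0]
ft_force: [0.6, 0.2, -2.1]
finger_gap: 51.8
```

Run:
```python
from h import *
print(yaw(),env.read_state()["finger_gap"],env.read_state()["ft_force"])
P=env.camera_params("wrist");np.save("P14.npy",P["cam_to_world"]); im=env.snapshot("wrist");print(yaw()[:2])
cv2.imwrite("pics/w14c.png",cv2.resize(im[150:350,210:430],None,fx=3.6,fy=3,interpolation=cv2.INTER_CUBIC) if 0 else cv2.resize(im[150:340,220:420],None,fx=3,fy=3,interpolation=cv2.INTER_CUBIC))
im=env.snapshot("scene");cv2.imwrite("pics/s14.png",im);cv2.imwrite("pics/s14c.png",cv2.resize(im[150:215,320:380],None,fx=9,fy=9,interpolation=cv2.INTER_CUBIC))
H=np.array([569.2,228.6]);th=np.radians(-24.3);Rz=np.array([[np.cos(th),-np.sin(th)],[np.sin(th),np.cos(th)]])
for z,c in((30,(0,0,255)),(40,(0,255,0)),(56,(0,255,0))):
  hx,hy=((48,30) if z==30 else (46,26))
  for q in [(hx,hy),(hx,-hy),(-hx,hy),(-hx,-hy),(36,14),(36,-14),(-36,0)]:
    u=proj("scene",[*(Rz@q+H),z]); print(z,q,np.round((u-[320,150]+.5)*9-.5))
```

```text
(array([568.1749556 , 228.98391777,  42.40493258]), np.float64(65.81995682606006), array([[ 4.09605294e-01,  9.12262788e-01,  3.28709138e-04],
       [ 9.12262814e-01, -4.09605350e-01,  1.22264806e-04],
       [ 2.46178654e-04,  2.49788811e-04, -9.99999939e-01]])) 51.8027475237599 [ 0.5720145   0.16718613 -2.09624755]
(array([568.13561375, 228.99243291,  42.36052717]), np.float64(65.817965263533))
30 (48, 30) [125. 223.]
30 (48, -30) [339. 218.]
30 (-48, 30) [158. 409.]
30 (-48, -30) [388. 403.]
30 (36, 14) [186. 243.]
30 (36, -14) [287. 241.]
30 (-36, 0) [268. 381.]
40 (46, 26) [141. 195.]
40 (46, -26) [328. 191.]
40 (-46, 26) [173. 372.]
40 (-46, -26) [374. 367.]
40 (36, 14) [188. 212.]
40 (36, -14) [289. 210.]
40 (-36, 0) [269. 349.]
56 (46, 26) [143. 144.]
56 (46, -26) [331. 140.]
56 (-46, 26) [175. 319.]
56 (-46, -26) [378. 314.]
56 (36, 14) [190. 161.]
56 (36, -14) [292. 159.]
56 (-36, 0) [272. 296.]
```

View pics/w14c.png

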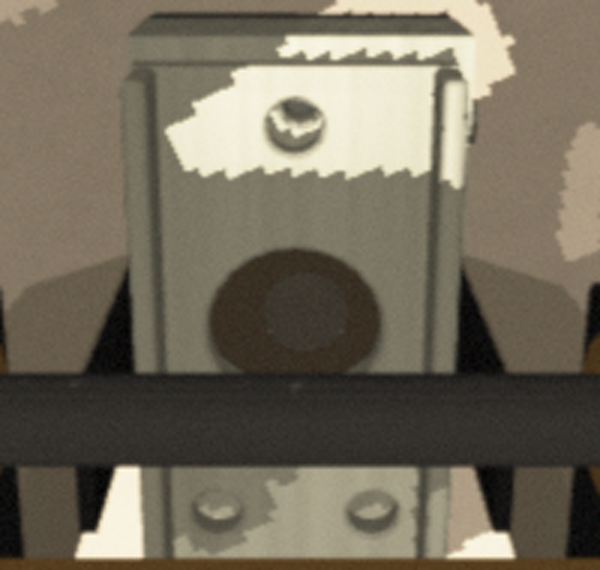

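View pics/s14c.png

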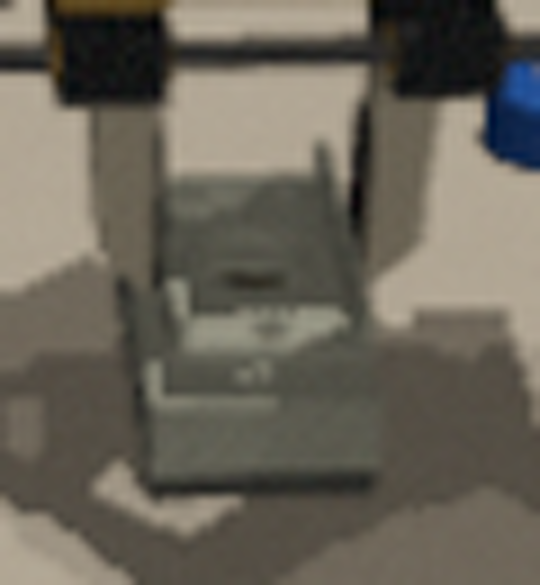

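```bash
python3 - <<'E'
from h import *
P=env.camera_params("wrist"); P["cam_to_world"]=np.load("P14.npy")
f=lambda x,y:((x+.5)/3-.5+220,(y+.5)/3-.5+150)
p=yaw()[0]
H=[back("wrist",f(*q),p[2]+2.6,P) for q in [(373,512),(218,511),(295,125)]]
m=[(36,14),(36,-14),(-36,0)]
t,th,e=fit2d(m,H);print("cover",t,np.degrees(th),e)
for H0,a in (([569.3,228.5],-24.25),([568.7,227.8],-24.4)):
  r=np.radians(a);Rz=np.array([[np.cos(r),-np.sin(r)],[np.sin(r),np.cos(r)]])
  h=(np.array(m)@Rz.T)+H0
  print([np.round(np.linalg.norm(A[:2]-B),1) for A,B in zip(H,h)])
  print("block far corners px",[np.round((proj("wrist",[*(Rz@q+H0),30],P)-[220,150]+.5)*3-.5) for q in [(-48,30),(-48,-30)]], "thread2",(proj("wrist",[*(Rz@(-36,0)+H0),30],P)-[220,150]+.5)*3-.5)
print("rest",env.read_state()["joint_velocities"].round(4))
E
python3 - <<'E'
import sys;sys.path.insert(0,'.')
import cv2
im=cv2.imread("pics/w14c.png");cv2.imwrite("pics/w14d.png",cv2.resize(im[0:180,110:490],None,fx=2,fy=2))
E
```

```text
cover [569.40352808 227.48769203] -24.203635024229513 0.1614553354037298
[np.float64(1.0), np.float64(1.0), np.float64(1.0)]
block far corners px [array([475.,  34.]), array([126.,  34.])] thread2 [300.42358184 101.81594518]
[np.float64(0.9), np.float64(0.8), np.float64(0.7)]
block far corners px [array([470.,  33.]), array([122.,  32.])] thread2 [295.92010011 100.37023328]
rest [ 0.0004  0.0022  0.0008 -0.0003 -0.0016  0.0002]
```

View pics/w14d.png

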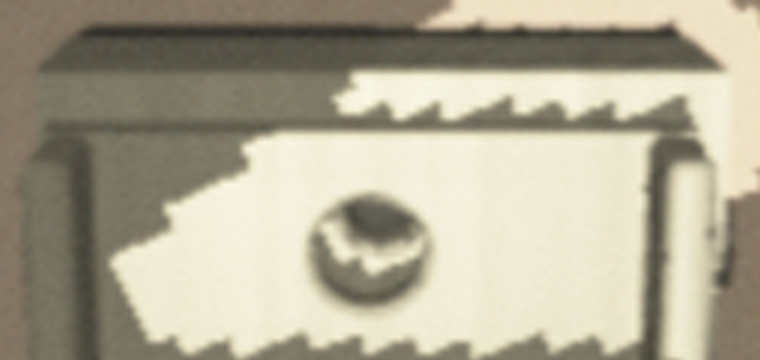

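Run:
```python
from cell import env
print(env.finish_job()); s=env.read_state(); print(s["position"],s["finger_gap"],s["time_s"])
```

```text
the job is handed in; nothing more can be done
None
the job is handed in; nothing more can be done
```

The job is handed in: the brown puck is pressed home in the recess, and the gripper holds the cover level above the block. The hand-in reported no verdict, and my last arm reading was at about 15.7 s of the 56 s allowed.

- **Puck:** I released it in the recess and pressed it with the closed fingers. The tool stopped at 30.2 mm, the height of the block's top, while the force rose from 9 to 16 N. The wrist picture then showed the puck level and flush.
- **Cover:** I gripped it across its edges with 25 N (finger gap 51.8 mm) and turned it to match the holder, with the pair of holes over the pair of threads. The last check put each hole about 1 mm from its threaded hole, against a limit of 4 mm. I worked out the gap above the block from the tool height as about 10 mm; the scene picture agrees. The yaw matches to 0.1°, and the arm was at rest with no contact force beyond the cover's weight.
- **Disagreement between measurements:** The top and wrist cameras differed by about 1 mm on the holder's position. The wrist view also showed the cover about 1 mm to one side; this may be calibration bias, and I left it because it is well within tolerance.
- **Bystanders:** I did not touch the flange, timer or weight.

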